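Sort the gas cartridges by weight

ROBOT

A 6-joint arm with a two-finger parallel gripper is mounted at the origin on the work surface. World frame = base frame: x ahead of the robot, y to its left, z up, the work surface at z = 0. Lengths are in m, angles in rad, forces in N, time in s.
With the tool pointing down it reaches from about 0.4 to 0.825 m from the base axis. Payload 7 kg.
Tool frame: the origin (TCP) lies at the very end of the fingers, on their centre line; the grasp point (between the pads) lies 19 mm behind it; z points along the fingers, y is the line along which they close (so a half turn about z gives the same grasp; the last joint's range is limited). The gripper opens to 88 mm and grips with 3 to 60 N. Pads are 19 mm wide; open, the fingers measure 130 mm over their backs; the gripper's body (78 mm by 193 mm) begins 47 mm behind the grasp point.
Start: joints at [1.416, 0.359, 0.012, 0, -1.224, -0.288], TCP at [0.289, 0.61, 0.227] pointing down, gripper open.
Joint ranges: [-3.07, 3.07], [-1.43, 2.12], [-1.02, 1.25], [-3.03, 1.67], [-3.05, -0], [-3.03, 3.03]. Speed limits (rad/s): [2.39, 2.39, 3.01, 3.14, 3.14, 3.14].

INTERFACE

Orientations are given as [roll, pitch, yaw] about the fixed x, y, z axes, in that order (R = Rz(yaw) Ry(pitch) Rx(roll)).
In Python, from station import arm gives the robot as it stands. The module is installed in compiled form; this text tells all that it offers.
- The arm moves only by the shell command python3 -m crank 'ROWS' [FORCE]. ROWS is JSON, a list of rows, each an object of numbers: "dx", "dy", "dz": the shift along the world's x, y, z in m; "twist": the turn about the world's z in degrees; "grip": the opening, from -1 (shut) to 1 (fully open). A call has exactly 5 rows; each row is the pose to reach, as a shift and turn from the pose commanded when the call began; what a row does not reach only later rows make up. A row lasts 1/12 s, in which the tool goes at most 41.7 mm and 7.16 degrees, less where a joint would pass 70% of its speed; a pose out of reach is approached as far as the arm can. A call with a gripper value outside its range is refused whole. The fingers move at their own pace and stop on an object; FORCE is the grip in N (left out, the last holds). Time passes only in rows, so rows that repeat a pose let the fingers close, or fill a call up. It gives the time, the measured TCP pose, the force, the opening and the grip force at its end, in the units of the state.
- arm.get_state(): the state, without advancing time (a new reading comes with each control period).
- arm.grab_frame(name): name is "scene" or "top" or "wrist"; returns the picture (400x640x3 uint8, red, green, blue); there is no depth.
- arm.get_calibration(name): a dict with "fx", "fy", "cx", "cy" (pixels), "cam_to_world" (4x4, takes a point from camera to world coordinates); the wrist camera has in their place "tool_from_camera" (4x4, takes a point from camera to tool coordinates, whose origin is the TCP and whose axes are the flange's). Camera axes: x right, y down, z forward; pixel columns grow to the right and rows downward; lengths in m; the calibration is good to about 2 mm. A picture is of the moment at which its call begins: read the wrist's pose just before it. get_calibration takes no time and is no camera call.
- arm.job_done(): hands the job in; it is judged then, once.
The state is a dict: "t": time; "q": joint angles; "qd": joint speeds; "joint_efforts": joint torques, N m; "eef_pos": TCP position; "ee_rot": TCP orientation; "force": force on the tool from outside, world axes, zero at the start; "moment": the same for the moment, N m; "width": finger opening in m; "gripper_force": force on a finger pad.
Only numpy, scipy, OpenCV 4.12 (cv2) and the standard library are available. Lean on these libraries where they do the work, as an engineer would, in place of code of your own. Each camera call takes 0.05 s, during which the arm holds its last target. There are 200 camera calls.

TASK

The three leaning gas cartridges in the rack look alike, but one is full, one is part used and one is empty: find out which by feeling their weight. Set the full one fully home in the torch stand's saddle, valve up, lay the empty one down in the plywood scrap crate, and have the part-used one fully home in any slot of the rack, valve up. Leave the hammer, the tongs and the steel bar where they are.

Things in the scene. Friction and masses are not known exactly. Their poses are not given: they have to be found in the camera images.
- rack: Dark steel rack fixed to the bench: base plate 190 x 330 x 8 mm, three leaning slots 110 mm apart along y. Each slot is a foot plate 56 x 56 mm and, on its -x side, a V-shaped saddle 85 mm long, all tilted 35 degrees. At the start each holds a cartridge, in random order, lying loose in the V with its bottom on the foot plate: lift it up or out. Origin: centre of its underside, z up.
- foot_a (a point): The rack's +y slot: centre of the foot plate's face, where the middle of the cartridge's bottom rests. z: up along the cartridge's axis, 35 degrees from vertical, the top leaning to the rack's -x; y: level, across the slot; x: out of its open side, away from the V. The V leaves the upper 55 mm of the grey cylinder free to be gripped across y, tool along -z.
- foot_b (a point): The rack's middle slot: same point and axes as foot_a. The three cartridges look alike: a grey steel cylinder of 52 mm diameter and 140 mm length (bottom at the foot), on it a steel collar (32 mm diameter, 8 mm high) and a brass valve (20 mm diameter, 17 mm high), 165 mm in all; sealed and rigid.
- foot_c (a point): The rack's -y slot: same point and axes as foot_a. Weights: the full cartridge about 0.80 kg, the part-used one about 0.55 kg, the empty one about 0.32 kg, each within 7 percent. Which slot holds which cannot be seen.
- stand: Torch stand fixed to the bench: bright steel plate 200 x 110 x 10 mm with one empty leaning saddle (foot plate and V, same shape and 35 degree tilt as a rack slot) and, on the plate in front of the open side, a brass burner 28 mm in diameter, 88 mm along +x from the origin, its top 95 mm above the bench. Origin: centre of its underside, z up.
- stand_foot (a point): The torch stand's saddle: centre of the foot plate's face, where the middle of the cartridge's bottom must rest. z: up along the axis of a cartridge that is home, 35 degrees from vertical, the top leaning to the stand's -x; y: level, across; x: out of the open side, away from the V.
- crate: Open plywood scrap crate fixed to the bench, 260 (x) x 160 (y) x 80 mm high outside, walls and floor 5 mm. Origin: centre of its underside, z up. x along its length. A cartridge stood on its floor, leaning 35 degrees along x, tips over and lies down when let go.
- hammer: Bystander: hammer lying on the bench beyond the rack (+x). Leave it.
- tongs: Bystander: dark steel forge tongs, about 190 mm long, lying on the bench at +x. Leave them.
- bar_stock: Bystander: dark steel bar 150 x 30 x 20 mm lying on the bench nearer the robot than the rack. Leave it.

How it is judged:
At the end, for the whole second after the job is handed in: Full cartridge home in the stand's saddle, valve up (bottom within 6 mm of the foot plate, side within 7 mm of the V); part-used one home likewise in any rack slot; empty one lying in the crate (middle inside and under 60 mm, valve under 85 mm above the bench) (x of cart_p_c0 in the frame of stand_foot between -0.006 and 0.008 m and y of cart_p_c0 in the frame of stand_foot between -0.007 and 0.007 m and z of cart_p_c0 in the frame of stand_foot between 0.064 and 0.076 m and x of cart_p_c2 in the frame of stand_foot between -0.012 and 0.014 m and y of cart_p_c2 in the frame of stand_foot between -0.012 and 0.012 m and z of cart_p_c2 in the frame of stand_foot above 0.145 m and x of cart_r_c0 in the frame of crate between -0.13 and 0.13 m and y of cart_r_c0 in the frame of crate between -0.08 and 0.08 m and z of cart_r_c0 in the frame of crate between 0 and 0.06 m and z of cart_r_c2 in the frame of crate between 0 and 0.085 m and ((x of cart_q_c0 in the frame of foot_a between -0.006 and 0.008 m and y of cart_q_c0 in the frame of foot_a between -0.007 and 0.007 m and z of cart_q_c0 in the frame of foot_a between 0.064 and 0.076 m and x of cart_q_c2 in the frame of foot_a between -0.012 and 0.014 m and y of cart_q_c2 in the frame of foot_a between -0.012 and 0.012 m and z of cart_q_c2 in the frame of foot_a above 0.145 m) or (x of cart_q_c0 in the frame of foot_b between -0.006 and 0.008 m and y of cart_q_c0 in the frame of foot_b between -0.007 and 0.007 m and z of cart_q_c0 in the frame of foot_b between 0.064 and 0.076 m and x of cart_q_c2 in the frame of foot_b between -0.012 and 0.014 m and y of cart_q_c2 in the frame of foot_b between -0.012 and 0.012 m and z of cart_q_c2 in the frame of foot_b above 0.145 m) or (x of cart_q_c0 in the frame of foot_c between -0.006 and 0.008 m and y of cart_q_c0 in the frame of foot_c between -0.007 and 0.007 m and z of cart_q_c0 in the frame of foot_c between 0.064 and 0.076 m and x of cart_q_c2 in the frame of foot_c between -0.012 and 0.014 m and y of cart_q_c2 in the frame of foot_c between -0.012 and 0.012 m and z of cart_q_c2 in the frame of foot_c above 0.145 m))); the robot touches nothing.
It fails at once if the hammer is moved by more than 25 mm (distance of hammer from where it was at the start of the episode above 0.025 m).
It fails at once if the pair of tongs is moved by more than 25 mm (distance of tongs from where it was at the start of the episode above 0.025 m).
It fails at once if the steel bar is moved by more than 25 mm (distance of bar_stock from where it was at the start of the episode above 0.025 m).
It also fails if it takes over 72 s, if anything falls off the work surface, if the arm or the gripper's body presses on something with over 40 N, if the wrist force passes 120 N, or if a joint passes its speed limit or range.

## Working session

There is one attempt and no reset: what is moved stays moved. The work goes in short steps, Python scripts to look and compute and a shell command to move; the robot and the scene stay as the last step left them, time stands still between calls to the robot, and variables do not carry over. Pictures are saved under pics/ and viewed, at most 10 in all, crops included, and the job is handed in when it is done.

```bash
mkdir -p pics; python3 - <<'E'
from station import arm
import cv2, numpy as np
np.set_printoptions(precision=4,suppress=True)
s=arm.get_state();print(s)
for n in("scene","top"):
    cv2.imwrite(f"pics/{n}0.png",arm.grab_frame(n)[:,:,::-1]);print(arm.get_calibration(n))
print(arm.get_calibration("wrist"))
E
```

```text
{'t': 0.0, 'q': array([ 1.4161,  0.3594,  0.0111, -0.0003, -1.2241, -0.2881]), 'qd': array([-0.0003, -0.0007, -0.0015, -0.0007,  0.0019,  0.0007]), 'joint_efforts': array([ -0.0003, -58.2727,  29.3059,   6.9972,   0.007 ,  -0.0002]), 'eef_pos': array([0.289 , 0.6094, 0.2256]), 'ee_rot': array([ 3.1399, -0.0002, -0.4429]), 'force': array([-0.3339,  0.2163, -0.4461]), 'moment': array([-0.0061,  0.0372,  0.0566]), 'gripper_force': 0.0, 'width': 0.08771406878854365}
{'fx': 422.15180253250463, 'fy': 422.15180253250463, 'cx': 320.1483731851472, 'cy': 197.9056360628853, 'cam_to_world': array([[-0.4094,  0.6259, -0.6638,  1.1879],
       [ 0.9122,  0.2955, -0.284 ,  0.267 ],
       [ 0.0184, -0.7218, -0.6919,  0.6803],
       [ 0.    ,  0.    ,  0.    ,  1.    ]])}
{'fx': 416.78987026715765, 'fy': 416.78987026715765, 'cx': 317.70751296235335, 'cy': 202.45300527850858, 'cam_to_world': array([[-0.0067, -0.9986,  0.0529,  0.5157],
       [-0.9994,  0.0085,  0.0325, -0.002 ],
       [-0.0329, -0.0527, -0.9981,  1.1207],
       [ 0.    ,  0.    ,  0.    ,  1.    ]])}
{'fx': 300.0723175335869, 'fy': 300.0723175335869, 'cx': 314.1009068595156, 'cy': 196.41571056477255, 'tool_from_camera': array([[-0.0013, -0.9675, -0.253 ,  0.0661],
       [ 1.    , -0.0014,  0.0001, -0.0002],
       [-0.0005, -0.253 ,  0.9675, -0.159 ],
       [ 0.    ,  0.    ,  0.    ,  1.    ]])}
```

View pics/scene0.png

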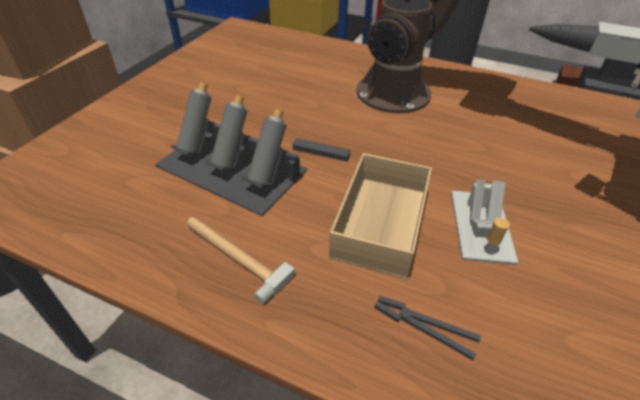

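View pics/top0.png

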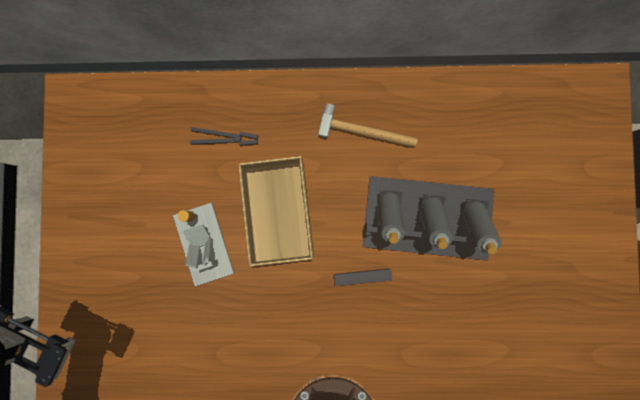

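```bash
cat > h.py <<'E'
import cv2, numpy as np
from station import arm
np.set_printoptions(precision=4,suppress=True)
def ray(cal,uv,T=None):
    T=cal["cam_to_world"] if T is None else T
    d=T[:3,:3]@np.array([(uv[0]-cal["cx"])/cal["fx"],(uv[1]-cal["cy"])/cal["fy"],1.])
    return T[:3,3],d/np.linalg.norm(d)
def plane(cal,uv,z,T=None):
    o,d=ray(cal,uv,T); return o+d*(z-o[2])/d[2]
def tri(r1,r2):
    A=np.zeros((3,3));b=np.zeros(3)
    for o,d in(r1,r2):
        P=np.eye(3)-np.outer(d,d);A+=P;b+=P@o
    p=np.linalg.solve(A,b); return p,[np.linalg.norm(np.cross(p-o,d)) for o,d in(r1,r2)]
def blobs(m,amin=15):
    n,l,st,c=cv2.connectedComponentsWithStats(m.astype(np.uint8))
    return [(st[i,4],c[i]) for i in range(1,n) if st[i,4]>=amin]
def edgequad(m,quad,tol=4,ends=.08):
    """refine a rough quad by line fits to the mask's contour"""
    cs,_=cv2.findContours(m.astype(np.uint8),cv2.RETR_EXTERNAL,cv2.CHAIN_APPROX_NONE)
    P=np.vstack([c[:,0] for c in cs]).astype(float);q=np.array(quad,float);L=[]
    for i in range(4):
        a,b=q[i],q[(i+1)%4];n=np.linalg.norm(b-a);t=(b-a)/n
        s=(P-a)@t;d=(P-a)@[-t[1],t[0]]
        k=(s>ends*n)&(s<(1-ends)*n)&(abs(d)<tol)
        vx,vy,x,y=cv2.fitLine(P[k].astype(np.float32),cv2.DIST_HUBER,0,.01,.01).ravel()
        L.append(np.cross([x,y,1],[x+vx,y+vy,1]))
    return [(lambda c:c[:2]/c[2])(np.cross(L[i-1],L[i])) for i in range(4)]
E
python3 - <<'E'
from h import *
I={n:cv2.imread(f"pics/{n}0.png") for n in("scene","top")};C={n:arm.get_calibration(n) for n in I}
for n in I:
    h=cv2.cvtColor(I[n],cv2.COLOR_BGR2HSV);H,S,V=cv2.split(h)
    for name,pts in dict(scene=dict(valve=(202,88),burner=(497,233),wood=(300,220)),top=dict(valve=(394,237),burner=(183,216),wood=(340,220),plate=(410,200),cart=(388,215),crate=(275,210)))[n].items(): print(n,name,h[pts[1],pts[0]])
    m=(H>12)&(H<25)&(S>140)&(V>120)
    print(n,[(a,c.round(1)) for a,c in blobs(m) if a<400])
h=cv2.cvtColor(I["top"],cv2.COLOR_BGR2HSV)
def rep(name,q,z,m):
    e=edgequad(m,q);P=np.array([plane(C["top"],u,z) for u in e])
    print(name,np.array(e).round(1).tolist());print(P[:,:2],"ctr",P[:,:2].mean(0),"sides",[round(np.linalg.norm(P[i]-P[i-1]),4) for i in range(4)])
    for i,j in((0,1),(1,2),(3,2),(0,3)): print("  ang",np.degrees(np.arctan2(*(P[j]-P[i])[[1,0]])).round(1))
grey=h[:,:,1]<90
rep("rack",[(371,178),(494,189),(489,259),(364,246)],.008,grey)
rep("stand",[(174,214),(211,204),(233,273),(195,285)],.010,grey)
H,S,V=cv2.split(h)
rep("crate",[(239,164),(301,157),(312,260),(249,267)],.08,(H>12)&(H<30)&(S<150)&(V>90))
E
```

```text
scene valve [ 17 135 176]
scene burner [ 18 141 121]
scene wood [ 12 140 171]
scene [(np.int32(35), array([226.9,  25. ])), (np.int32(83), array([242.6,  31. ])), (np.int32(203), array([297.9,  31.3])), (np.int32(48), array([226.2,  33.4])), (np.int32(307), array([260.9,  51.4])), (np.int32(85), array([281.3,  40.6])), (np.int32(49), array([209. ,  43.5])), (np.int32(19), array([333.4,  42.6])), (np.int32(169), array([233.9,  49.1])), (np.int32(27), array([318.8,  44.5])), (np.int32(17), array([326.2,  44.9])), (np.int32(25), array([197.6,  46.9])), (np.int32(49), array([288. ,  48.9])), (np.int32(207), array([290.3,  59.6])), (np.int32(18), array([185.5,  50.1])), (np.int32(15), array([330.3,  51.1])), (np.int32(27), array([343.3,  51.6])), (np.int32(33), array([360.3,  51.1])), (np.int32(22), array([215.6,  51. ])), (np.int32(23), array([204.9,  53. ])), (np.int32(17), array([336.5,  53.2])), (np.int32(15), array([366.3,  55.7])), (np.int32(131), array([179.1,  71.3])), (np.int32(30), array([201.6,  63.6])), (np.int32(102), array([236.3,  71.3])), (np.int32(31), array([362.4,  63.8
[... 23509 characters left out ...]
p.float64(0.3268), np.float64(0.1857), np.float64(0.3249)]
  ang -96.5
  ang 173.6
  ang -96.5
  ang 174.1
stand [[173.2, 215.5], [211.3, 202.2], [233.4, 272.9], [194.2, 285.9]]
[[0.5426 0.4244]
 [0.5778 0.3209]
 [0.3886 0.2602]
 [0.3543 0.3654]] ctr [0.4658 0.3427] sides [np.float64(0.1973), np.float64(0.1092), np.float64(0.1987), np.float64(0.1107)]
  ang -71.2
  ang -162.2
  ang -72.0
  ang -162.6
crate [[237.7, 163.0], [301.8, 155.0], [313.6, 259.0], [248.5, 266.0]]
[[0.6724 0.2337]
 [0.6909 0.0712]
 [0.4303 0.0431]
 [0.4135 0.2059]] ctr [0.5518 0.1384] sides [np.float64(0.2604), np.float64(0.1635), np.float64(0.2621), np.float64(0.1637)]
  ang -83.5
  ang -173.8
  ang -84.1
  ang -173.9
```

```bash
python3 - <<'E'
from h import *
I={n:cv2.imread(f"pics/{n}0.png") for n in("scene","top")};C={n:arm.get_calibration(n) for n in I}
win=dict(scene=dict(c=(202,88),b=(238,102),a=(278,116),burner=(498,232)),top=dict(a=(393,237),b=(442,243),c=(490,248),burner=(183,216)))
R={}
for n in I:
    H,S,V=cv2.split(cv2.cvtColor(I[n],cv2.COLOR_BGR2HSV))
    for k,(u,v) in win[n].items():
        m=(H>=15)&(H<=26)&(S>(125 if n=="top" else 90))&(V>70)
        w=np.zeros_like(m);w[v-13:v+14,u-12:u+13]=1
        bl=max(blobs(m&w,5),key=lambda b:b[0]);print(n,k,bl[0],bl[1].round(1));R[n,k]=ray(C[n],bl[1])
P={k:tri(R["scene",k],R["top",k]) for k in "abc"};P["burner"]=tri(R["scene","burner"],R["top","burner"])
for k,p in P.items(): print(k,p[0],np.round(p[1],4))
print(P["a"][0]-P["b"][0],P["b"][0]-P["c"][0])
O=np.array([.5324,-.2583,0]);a=np.radians(-6.3);Rr=np.array([[np.cos(a),-np.sin(a),0],[np.sin(a),np.cos(a),0],[0,0,1]])
for k in"abc":print(k,"in rack",Rr.T@(P[k][0]-O))
E
```

```text
scene c 59 [202.   86.1]
scene b 67 [238.3  98.9]
scene a 71 [277.4 112.9]
scene burner 366 [497.8 230.6]
top a 78 [393.1 237.9]
top b 83 [441.8 243.1]
top c 100 [491.4 248.9]
top burner 156 [185.2 215.2]
a [ 0.4842 -0.1423  0.1647] [0.0004 0.0004]
b [ 0.472  -0.2516  0.1653] [0.0004 0.0004]
c [ 0.4585 -0.3624  0.1643] [0.0005 0.0005]
burner [0.5418 0.3683 0.0734] [0.0007 0.0007]
[ 0.0123  0.1093 -0.0007] [0.0135 0.1108 0.0011]
a in rack [-0.0606  0.11    0.1647]
b in rack [-0.0608  0.      0.1653]
c in rack [-0.0621 -0.1116  0.1643]
```

```bash
python3 -m crank '[{"dx":0.01,"dy":-0.038,"twist":2},{"dx":0.02,"dy":-0.076,"twist":4},{"dx":0.03,"dy":-0.114,"twist":6},{"dx":0.04,"dy":-0.152,"twist":8},{"dx":0.05,"dy":-0.19,"twist":10}]'
python3 -m crank '[{"dx":0.01,"dy":-0.038,"twist":2},{"dx":0.02,"dy":-0.076,"twist":4},{"dx":0.03,"dy":-0.114,"twist":6},{"dx":0.04,"dy":-0.152,"twist":8},{"dx":0.05,"dy":-0.19,"twist":9}]'
```

```text
invalid input at $[0]: expected keys dx, dy, dz, twist, grip
invalid input at $[0]: expected keys dx, dy, dz, twist, grip
```

```bash
python3 -m crank '[{"dx":0.01,"dy":-0.038,"dz":0,"twist":2,"grip":1},{"dx":0.02,"dy":-0.076,"dz":0,"twist":4,"grip":1},{"dx":0.03,"dy":-0.114,"dz":0,"twist":6,"grip":1},{"dx":0.04,"dy":-0.152,"dz":0,"twist":8,"grip":1},{"dx":0.05,"dy":-0.19,"dz":0,"twist":10,"grip":1}]'
python3 -m crank '[{"dx":0.01,"dy":-0.038,"dz":0,"twist":2,"grip":1},{"dx":0.02,"dy":-0.076,"dz":0,"twist":4,"grip":1},{"dx":0.03,"dy":-0.114,"dz":0,"twist":6,"grip":1},{"dx":0.04,"dy":-0.152,"dz":0,"twist":8,"grip":1},{"dx":0.05,"dy":-0.19,"dz":0,"twist":9,"grip":1}]'
```

```text
t: 0.52
eef_pos: [0.3392, 0.4179, 0.2261]
ee_rot: [3.141, 0.0, -0.266]
force: [1.2, -0.8, 0.7]
width: 0.0877
gripper_force: 0.0
t: 0.93
eef_pos: [0.389, 0.2279, 0.2265]
ee_rot: [-3.142, 0.0, -0.109]
force: [0.2, 0.2, 0.4]
width: 0.0877
gripper_force: 0.0
```

```bash
python3 -m crank '[{"dx":0.011,"dy":-0.037,"dz":0,"twist":0,"grip":1},{"dx":0.022,"dy":-0.074,"dz":0,"twist":0,"grip":1},{"dx":0.034,"dy":-0.111,"dz":0,"twist":0,"grip":1},{"dx":0.045,"dy":-0.148,"dz":0,"twist":0,"grip":1},{"dx":0.056,"dy":-0.186,"dz":0,"twist":0,"grip":1}]'
python3 -m crank '[{"dx":0.011,"dy":-0.037,"dz":0,"twist":0,"grip":1},{"dx":0.022,"dy":-0.074,"dz":0,"twist":0,"grip":1},{"dx":0.034,"dy":-0.111,"dz":0,"twist":0,"grip":1},{"dx":0.045,"dy":-0.148,"dz":0,"twist":0,"grip":1},{"dx":0.057,"dy":-0.186,"dz":0,"twist":0,"grip":1}]'
python3 - <<'E'
from h import *
s=arm.get_state();print(s["eef_pos"],s["ee_rot"],s["force"]);cv2.imwrite("pics/w1.png",arm.grab_frame("wrist")[:,:,::-1])
E
```

```text
t: 1.35
eef_pos: [0.4451, 0.042, 0.2267]
ee_rot: [-3.141, -0.0, -0.111]
force: [2.1, 0.8, -0.4]
width: 0.0876
gripper_force: 0.0
t: 1.77
eef_pos: [0.5021, -0.1441, 0.2265]
ee_rot: [-3.141, 0.0, -0.111]
force: [0.6, 0.8, 0.5]
width: 0.0875
gripper_force: 0.0
[ 0.5021 -0.1441  0.2265] [-3.1414  0.0001 -0.1112] [0.6319 0.7562 0.4607]
```

View pics/w1.png

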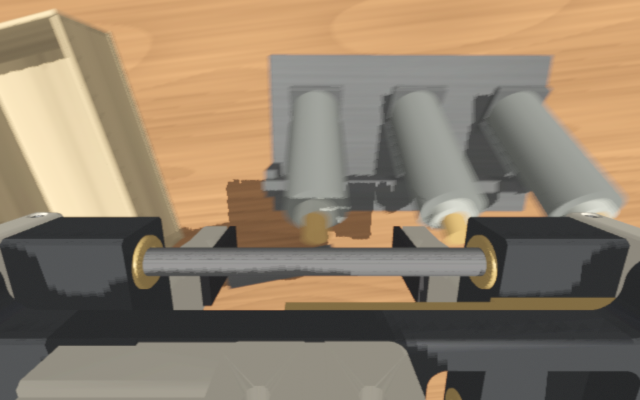

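```bash
python3 -m crank '[{"dx":0,"dy":0,"dz":-0.025,"twist":0,"grip":1},{"dx":0,"dy":0,"dz":-0.05,"twist":0,"grip":1},{"dx":0,"dy":0,"dz":-0.075,"twist":0,"grip":1},{"dx":0,"dy":0,"dz":-0.092,"twist":0,"grip":1},{"dx":0,"dy":0,"dz":-0.1065,"twist":0,"grip":1}]'
python3 -m crank '[{"dx":0,"dy":0,"dz":0,"twist":0,"grip":-1},{"dx":0,"dy":0,"dz":0,"twist":0,"grip":-1},{"dx":0,"dy":0,"dz":0,"twist":0,"grip":-1},{"dx":0,"dy":0,"dz":0,"twist":0,"grip":-1},{"dx":0,"dy":0,"dz":0,"twist":0,"grip":-1}]' 60
```

```text
t: 2.23
eef_pos: [0.5011, -0.1422, 0.1181]
ee_rot: [3.141, 0.002, -0.112]
force: [-0.5, -0.2, -0.2]
width: 0.0874
gripper_force: 0.0
t: 2.65
eef_pos: [0.5029, -0.142, 0.1211]
ee_rot: [-3.141, -0.002, -0.111]
force: [-0.1, -0.1, -0.3]
width: 0.0596
gripper_force: 0.0
```

```bash
python3 -m crank '[{"dx":0,"dy":0,"dz":0,"twist":0,"grip":-1},{"dx":0,"dy":0,"dz":0,"twist":0,"grip":-1},{"dx":0,"dy":0,"dz":0,"twist":0,"grip":-1},{"dx":0,"dy":0,"dz":0,"twist":0,"grip":-1},{"dx":0,"dy":0,"dz":0,"twist":0,"grip":-1}]' 60
python3 -m crank '[{"dx":0,"dy":0,"dz":0.005,"twist":0,"grip":-1},{"dx":0,"dy":0,"dz":0.01,"twist":0,"grip":-1},{"dx":0,"dy":0,"dz":0.015,"twist":0,"grip":-1},{"dx":0,"dy":0,"dz":0.02,"twist":0,"grip":-1},{"dx":0,"dy":0,"dz":0.025,"twist":0,"grip":-1}]' 60
python3 -m crank '[{"dx":0,"dy":0,"dz":0,"twist":0,"grip":-1},{"dx":0,"dy":0,"dz":0,"twist":0,"grip":-1},{"dx":0,"dy":0,"dz":0,"twist":0,"grip":-1},{"dx":0,"dy":0,"dz":0,"twist":0,"grip":-1},{"dx":0,"dy":0,"dz":0,"twist":0,"grip":-1}]' 60
python3 - <<'E'
from h import *
for i in range(3):
    s=arm.get_state();print(s["force"],s["moment"],s["joint_efforts"]);cv2.imwrite("pics/s1.png",arm.grab_frame("scene")[:,:,::-1])
E
```

```text
t: 3.07
eef_pos: [0.5026, -0.1423, 0.1208]
ee_rot: [3.141, -0.001, -0.111]
force: [-1.3, -0.3, 5.9]
width: 0.0513
gripper_force: 60.0
t: 3.48
eef_pos: [0.5019, -0.142, 0.1453]
ee_rot: [-3.141, 0.001, -0.111]
force: [-0.4, 0.0, -5.8]
width: 0.0515
gripper_force: 60.0
t: 3.9
eef_pos: [0.502, -0.1421, 0.1448]
ee_rot: [3.142, 0.001, -0.111]
force: [0.5, -0.1, -6.0]
width: 0.0515
gripper_force: 60.0
[ 0.4708 -0.096  -5.993 ] [-0.0246  0.21    0.0063] [  0.004  -43.1152  27.7726   6.8741   0.2475   0.0001]
[-0.0365  0.5368 -4.1123] [0.0295 0.1779 0.0328] [  0.0003 -43.0739  27.7527   6.8717   0.2464   0.    ]
[ 0.0549 -0.0716 -5.1841] [-0.0675  0.1446  0.0259] [  0.0006 -43.0429  27.7449   6.8716   0.2465   0.    ]
```

```bash
python3 -m crank '[{"dx":0,"dy":0,"dz":-0.006,"twist":0,"grip":-1},{"dx":0,"dy":0,"dz":-0.012,"twist":0,"grip":-1},{"dx":0,"dy":0,"dz":-0.018,"twist":0,"grip":-1},{"dx":0,"dy":0,"dz":-0.022,"twist":0,"grip":-1},{"dx":0,"dy":0,"dz":-0.025,"twist":0,"grip":-1}]' 60
python3 -m crank '[{"dx":0,"dy":0,"dz":0,"twist":0,"grip":-1},{"dx":0,"dy":0,"dz":0,"twist":0,"grip":1},{"dx":0,"dy":0,"dz":0,"twist":0,"grip":1},{"dx":0,"dy":0,"dz":0,"twist":0,"grip":1},{"dx":0,"dy":0,"dz":0,"twist":0,"grip":1}]'
```

```text
t: 4.47
eef_pos: [0.5026, -0.1425, 0.1207]
ee_rot: [3.141, -0.0, -0.11]
force: [-13.8, 9.1, 35.9]
width: 0.0512
gripper_force: 60.0
t: 4.88
eef_pos: [0.5026, -0.1421, 0.1202]
ee_rot: [-3.142, -0.001, -0.111]
force: [0.5, 0.7, -0.5]
width: 0.0721
gripper_force: 0.0
```

View pics/s1.png

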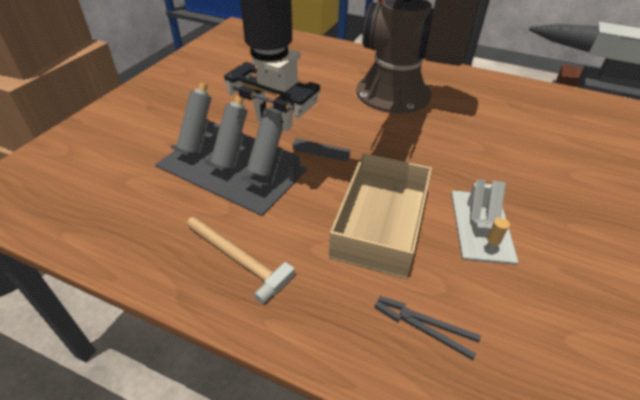

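```bash
python3 -m crank '[{"dx":0,"dy":0,"dz":0,"twist":0,"grip":1},{"dx":0,"dy":0,"dz":0,"twist":0,"grip":1},{"dx":0,"dy":0,"dz":0.025,"twist":0,"grip":1},{"dx":0,"dy":0,"dz":0.05,"twist":0,"grip":1},{"dx":0,"dy":0,"dz":0.075,"twist":0,"grip":1}]'
python3 -m crank '[{"dx":-0.003,"dy":-0.025,"dz":0.01,"twist":0,"grip":1},{"dx":-0.006,"dy":-0.055,"dz":0.01,"twist":0,"grip":1},{"dx":-0.01,"dy":-0.09,"dz":0.01,"twist":0,"grip":1},{"dx":-0.0125,"dy":-0.11,"dz":0.01,"twist":0,"grip":1},{"dx":-0.0125,"dy":-0.11,"dz":0.01,"twist":0,"grip":1}]'
python3 - <<'E'
from h import *
s=arm.get_state();print(s["eef_pos"])
I=arm.grab_frame("top")[:,:,::-1].copy();J=arm.grab_frame("scene")[:,:,::-1].copy();cv2.imwrite("pics/t2.png",I);cv2.imwrite("pics/s2.png",J)
out=[]
for n,im,(u,v),S0 in(("scene",J,(278,116),90),("top",I,(393,237),125)):
    H,S,V=cv2.split(cv2.cvtColor(im,cv2.COLOR_BGR2HSV));m=(H>=15)&(H<=26)&(S>S0)&(V>70)
    w=np.zeros_like(m);w[v-13:v+14,u-12:u+13]=1
    b=blobs(m&w,5);print(n,[(x[0],x[1].round(1)) for x in b])
E
```

```text
t: 5.3
eef_pos: [0.5019, -0.1422, 0.1957]
ee_rot: [3.141, 0.001, -0.111]
force: [0.5, 0.1, -0.1]
width: 0.0875
gripper_force: 0.0
t: 5.72
eef_pos: [0.4891, -0.255, 0.2049]
ee_rot: [3.141, 0.0, -0.114]
force: [-0.5, 0.1, 0.3]
width: 0.0878
gripper_force: 0.0
[ 0.4891 -0.255   0.2049]
scene [(np.int32(69), array([277.5, 113. ]))]
top []
```

```bash
python3 -m crank '[{"dx":0,"dy":0,"dz":-0.02,"twist":0,"grip":1},{"dx":0,"dy":0,"dz":-0.04,"twist":0,"grip":1},{"dx":0,"dy":0,"dz":-0.06,"twist":0,"grip":1},{"dx":0,"dy":0,"dz":-0.075,"twist":0,"grip":0.6},{"dx":0,"dy":0,"dz":-0.085,"twist":0,"grip":0.4}]'
python3 -m crank '[{"dx":0,"dy":0,"dz":0,"twist":0,"grip":-1},{"dx":0,"dy":0,"dz":0,"twist":0,"grip":-1},{"dx":0,"dy":0,"dz":0,"twist":0,"grip":-1},{"dx":0,"dy":0,"dz":0,"twist":0,"grip":-1},{"dx":0,"dy":0,"dz":0,"twist":0,"grip":-1}]' 60
python3 -m crank '[{"dx":0,"dy":0,"dz":0,"twist":0,"grip":-1},{"dx":0,"dy":0,"dz":0,"twist":0,"grip":-1},{"dx":0,"dy":0,"dz":0.008,"twist":0,"grip":-1},{"dx":0,"dy":0,"dz":0.016,"twist":0,"grip":-1},{"dx":0,"dy":0,"dz":0.025,"twist":0,"grip":-1}]' 60
python3 -m crank '[{"dx":0,"dy":0,"dz":0,"twist":0,"grip":-1},{"dx":0,"dy":0,"dz":0,"twist":0,"grip":-1},{"dx":0,"dy":0,"dz":0,"twist":0,"grip":-1},{"dx":0,"dy":0,"dz":0,"twist":0,"grip":-1},{"dx":0,"dy":0,"dz":0,"twist":0,"grip":-1}]' 60
python3 - <<'E'
from h import *
f=[]
for i in range(6):
    f.append(arm.get_state()["force"][2]);arm.grab_frame("scene")
print(np.round(f,1),np.mean(f))
E
```

```text
t: 6.23
eef_pos: [0.4892, -0.2509, 0.1184]
ee_rot: [-3.141, 0.002, -0.11]
force: [0.2, -0.1, 0.6]
width: 0.0794
gripper_force: 0.0
t: 6.65
eef_pos: [0.4906, -0.2519, 0.1212]
ee_rot: [-3.141, -0.002, -0.111]
force: [0.1, 3.7, 3.7]
width: 0.0513
gripper_force: 60.0
t: 7.07
eef_pos: [0.4884, -0.252, 0.1448]
ee_rot: [-3.141, 0.003, -0.112]
force: [-0.6, -1.3, -7.6]
width: 0.0514
gripper_force: 60.0
t: 7.48
eef_pos: [0.4893, -0.2521, 0.1445]
ee_rot: [-3.141, 0.001, -0.111]
force: [-1.0, 0.5, -9.0]
width: 0.0514
gripper_force: 60.0
[-9.  -6.8 -8.  -8.1 -7.2 -6.9] -7.639667745437921
```

```bash
python3 - <<'E'
import cv2,numpy as np
a=cv2.resize(cv2.imread("pics/top0.png")[195:295,160:245],None,fx=4.7,fy=4.7,interpolation=cv2.INTER_CUBIC)
b=cv2.resize(cv2.imread("pics/scene0.png")[170:270,445:525],None,fx=4.7,fy=4.7,interpolation=cv2.INTER_CUBIC)
cv2.imwrite("pics/st.png",np.hstack([a,b]))
E
```

```text
(no output)
```

View pics/st.png

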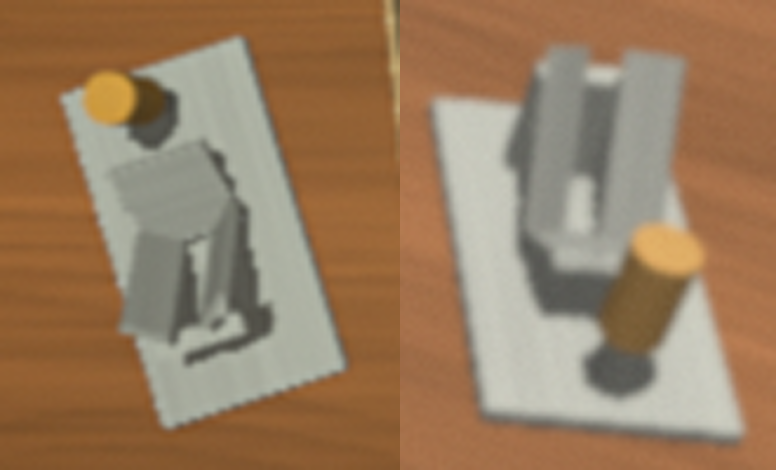

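```bash
python3 - <<'E'
from h import *
C={n:arm.get_calibration(n) for n in("top","scene")}
a=np.radians(18);R=np.array([[np.cos(a),-np.sin(a),0],[np.sin(a),np.cos(a),0],[0,0,1]]);O=np.array([.4658,.3427,0])
t=lambda s,u:tri(ray(C["scene"],s),ray(C["top"],u))
for n,s,u in(("V outer top +y",(505.9,182.1),(185.7,265.2)),("foot front -y",(471.2,220.4),(203.6,224.8))):
    p,e=t(s,u);print(n,p,e,R.T@(p-O))
for n,u in(("mid",(193.5,228.2)),("+y",(183.4,231.6)),("-y",(203.6,224.8))):
    p=plane(C["top"],u,.055);print(n,p,R.T@(p-O))
# burner top disc centre, z=.095
u=(160+111/4.7,195+98/4.7);p=plane(C["top"],u,.095);print("burner",p,R.T@(p-O))
u=(445+268/4.7,170+250/4.7);p=plane(C["scene"],u,.095);print("burner scene",p,R.T@(p-O))
# rack check: foot b front edge is hidden; stand saddle shaped alike
E
```

```text
V outer top +y [0.4173 0.3601 0.0962] [np.float64(0.001511079565754862), np.float64(0.0015110795657549629)] [-0.0407  0.0315  0.0962]
foot front -y [0.5179 0.3215 0.0584] [np.float64(0.0047134643627344515), np.float64(0.004713464362734419)] [ 0.043  -0.0363  0.0584]
mid [0.5084 0.3536 0.055 ] [ 0.0439 -0.0028  0.055 ]
+y [0.4998 0.3799 0.055 ] [0.0438 0.0249 0.055 ]
-y [0.517  0.3274 0.055 ] [ 0.0439 -0.0304  0.055 ]
burner [0.5395 0.3654 0.095 ] [ 0.0771 -0.0012  0.095 ]
burner scene [0.5418 0.369  0.095 ] [0.0804 0.0015 0.095 ]
```

```bash
python3 -m crank '[{"dx":0,"dy":0,"dz":0.03,"twist":0,"grip":-1},{"dx":0,"dy":0,"dz":0.06,"twist":0,"grip":-1},{"dx":0,"dy":0,"dz":0.09,"twist":0,"grip":-1},{"dx":0,"dy":0,"dz":0.12,"twist":0,"grip":-1},{"dx":0,"dy":0,"dz":0.15,"twist":0,"grip":-1}]' 60
python3 -m crank '[{"dx":-0.004,"dy":0.03,"dz":0,"twist":1.5,"grip":-1},{"dx":-0.008,"dy":0.068,"dz":0,"twist":3,"grip":-1},{"dx":-0.013,"dy":0.107,"dz":0,"twist":5,"grip":-1},{"dx":-0.018,"dy":0.147,"dz":0,"twist":6.5,"grip":-1},{"dx":-0.023,"dy":0.187,"dz":0,"twist":8,"grip":-1}]' 60
python3 -m crank '[{"dx":-0.005,"dy":0.04,"dz":0,"twist":1.6,"grip":-1},{"dx":-0.01,"dy":0.08,"dz":0,"twist":3.2,"grip":-1},{"dx":-0.015,"dy":0.12,"dz":0,"twist":4.8,"grip":-1},{"dx":-0.02,"dy":0.16,"dz":0,"twist":6.4,"grip":-1},{"dx":-0.025,"dy":0.2,"dz":0,"twist":8,"grip":-1}]' 60
python3 -m crank '[{"dx":-0.005,"dy":0.04,"dz":0,"twist":1.7,"grip":-1},{"dx":-0.01,"dy":0.08,"dz":0,"twist":3.4,"grip":-1},{"dx":-0.015,"dy":0.12,"dz":0,"twist":5.1,"grip":-1},{"dx":-0.02,"dy":0.16,"dz":0,"twist":6.8,"grip":-1},{"dx":-0.024,"dy":0.191,"dz":0,"twist":8.4,"grip":-1}]' 60
python3 -m crank '[{"dx":0,"dy":0,"dz":-0.03,"twist":0,"grip":-1},{"dx":0,"dy":0,"dz":-0.06,"twist":0,"grip":-1},{"dx":0,"dy":0,"dz":-0.085,"twist":0,"grip":-1},{"dx":0,"dy":0,"dz":-0.105,"twist":0,"grip":-1},{"dx":0,"dy":0,"dz":-0.115,"twist":0,"grip":-1}]' 60
python3 - <<'E'
from h import *
for n in("scene","top","wrist"): cv2.imwrite(f"pics/{n}3.png",arm.grab_frame(n)[:,:,::-1])
s=arm.get_state();print(s["eef_pos"],s["ee_rot"],s["force"])
a=cv2.imread("pics/scene3.png")[110:290,400:580];b=cv2.imread("pics/wrist3.png")
cv2.imwrite("pics/c3.png",np.hstack([cv2.resize(a,(400,400),interpolation=cv2.INTER_CUBIC),cv2.resize(b,None,fx=.62,fy=.62).copy() if 0 else cv2.copyMakeBorder(cv2.resize(b,(400,250)),0,150,0,0,cv2.BORDER_CONSTANT)]))
E
```

```text
t: 8.2
eef_pos: [0.4893, -0.252, 0.2965]
ee_rot: [-3.141, 0.0, -0.111]
force: [1.2, -0.3, -7.6]
width: 0.0513
gripper_force: 60.0
t: 8.62
eef_pos: [0.4658, -0.0637, 0.2951]
ee_rot: [-3.141, -0.0, 0.029]
force: [1.6, 0.8, -6.7]
width: 0.0512
gripper_force: 60.0
t: 9.03
eef_pos: [0.4407, 0.1367, 0.2954]
ee_rot: [-3.141, -0.001, 0.17]
force: [1.7, -0.1, -8.1]
width: 0.0512
gripper_force: 60.0
t: 9.45
eef_pos: [0.4168, 0.3288, 0.295]
ee_rot: [-3.141, -0.0, 0.317]
force: [1.1, -0.2, -7.3]
width: 0.0512
gripper_force: 60.0
t: 9.87
eef_pos: [0.4164, 0.3246, 0.177]
ee_rot: [3.139, 0.004, 0.314]
force: [-0.2, -0.9, -8.4]
width: 0.0508
gripper_force: 60.0
[0.4179 0.3257 0.1801] [3.1407 0.0005 0.3148] [ 0.407   0.4122 -6.0085]
```

View pics/c3.png

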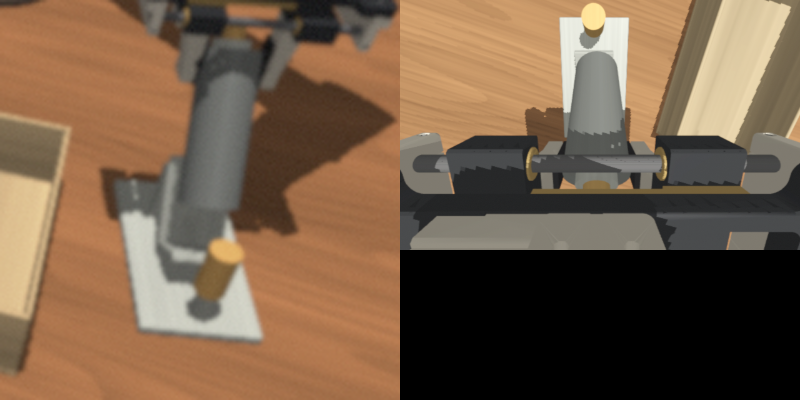

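```bash
python3 - <<'E'
from h import *
from scipy.spatial.transform import Rotation as Ro
c=arm.get_calibration("wrist");s=arm.get_state();T=np.eye(4);T[:3,:3]=Ro.from_euler("xyz",s["ee_rot"]).as_matrix();T[:3,3]=[.4176,.3257,.18];T=T@c["tool_from_camera"]
im=cv2.imread("pics/wrist3.png");H,S,V=cv2.split(cv2.cvtColor(im,cv2.COLOR_BGR2HSV))
m=(H>=13)&(H<=28)&(S>90)&(V>225);m[100:]=0;m[:,:280]=0;m[:,340:]=0
m&=~((H<15));b=max(blobs(m),key=lambda b:b[0]);p=plane(c,b[1],.095,T)
a=np.radians(18);R=np.array([[np.cos(a),-np.sin(a),0],[np.sin(a),np.cos(a),0],[0,0,1]]);tc=np.array([.4176,.3257,0])
print("burner",b,p,"in tool-aligned frame",R.T@(p-tc))
g=(S<40)&(V>150);g[200:]=0
for v in(40,70,100,130,160):
    u=np.where(g[v,240:380])[0]+240
    if len(u): print(v,u.min(),u.max(),[(R.T@(plane(c,(x,v),.01,T)-tc))[:2].round(4) for x in(u.min(),u.max())])
print("front edge",[ (v,g[v,270:350].sum()) for v in range(20,40,2)], plane(c,(290,28),.01,T))
z=cv2.resize(im[20:320,240:390],None,fx=2,fy=2,interpolation=cv2.INTER_CUBIC);cv2.imwrite("pics/z3.png",z)
E
```

```text
burner (np.int32(1310), array([308.9702,  25.5748])) [0.5416 0.3712 0.095 ] in tool-aligned frame [0.132  0.0049 0.095 ]
40 256 365 [array([0.1418, 0.059 ]), array([ 0.1417, -0.0497])]
70 257 364 [array([0.1139, 0.0594]), array([ 0.1139, -0.0498])]
100 258 362 [array([0.0848, 0.0598]), array([ 0.0847, -0.0489])]
130 260 361 [array([0.0541, 0.0591]), array([ 0.054 , -0.0491])]
160 261 360 [array([0.0219, 0.0595]), array([ 0.0218, -0.0492])]
front edge [(20, np.int64(0)), (22, np.int64(0)), (24, np.int64(0)), (26, np.int64(0)), (28, np.int64(41)), (30, np.int64(41)), (32, np.int64(43)), (34, np.int64(43)), (36, np.int64(45)), (38, np.int64(46))] [0.555  0.3965 0.01  ]
```

View pics/z3.png

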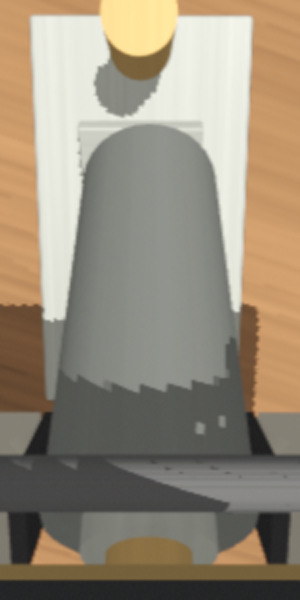

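```bash
python3 - <<'E'
from h import *
from scipy.spatial.transform import Rotation as Ro
c=arm.get_calibration("wrist");s=arm.get_state();T=np.eye(4);T[:3,:3]=Ro.from_euler("xyz",[np.pi,0,s["ee_rot"][2]]).as_matrix();T[:3,3]=[.4176,.3257,.18];T=T@c["tool_from_camera"]
a=np.radians(18);R=np.array([[np.cos(a),-np.sin(a),0],[np.sin(a),np.cos(a),0],[0,0,1]]);tc=np.array([.4176,.3257,0])
f=lambda u,z:(R.T@(plane(c,u,z,T)-tc))[:2]
print("foot edge centre",f((310.3,80.5),.055),f((310.3,80.5),.055)-[.0229,0])
print("cart bottom rim",f((314.5,82.5),.111),f((314.5,82.5),.111)-[.0213,0])
print("plate front",f((310,28),.01))
# held valve: scene+top
I={n:cv2.imread(f"pics/{n}3.png") for n in("scene","top")}
for n,(u,v) in dict(scene=(506,133),top=(209,270)).items():
    H,S,V=cv2.split(cv2.cvtColor(I[n],cv2.COLOR_BGR2HSV));m=(H>=15)&(H<=26)&(S>100)&(V>70)
    w=np.zeros_like(m);w[v-30:v+31,u-30:u+31]=1;print(n,[(b[0],b[1].round(1)) for b in blobs(m&w,10)])
E
```

```text
foot edge centre [0.0989 0.0046] [0.076  0.0046]
cart bottom rim [0.0912 0.001 ] [0.0699 0.001 ]
plate front [0.1527 0.0053]
scene [(np.int32(130), array([506. , 110.7])), (np.int32(16), array([483.8, 116.3])), (np.int32(50), array([505.3, 124.1]))]
top [(np.int32(23), array([233.7, 260. ])), (np.int32(11), array([234.7, 269.1])), (np.int32(22), array([186.3, 276. ])), (np.int32(16), array([234.8, 279.4]))]
```

```bash
python3 -m crank '[{"dx":0.0015,"dy":0.005,"dz":-0.005,"twist":0,"grip":-1},{"dx":0.0015,"dy":0.005,"dz":-0.018,"twist":0,"grip":-1},{"dx":0.0015,"dy":0.005,"dz":-0.03,"twist":0,"grip":-1},{"dx":0.0015,"dy":0.005,"dz":-0.042,"twist":0,"grip":-1},{"dx":0.0015,"dy":0.005,"dz":-0.05,"twist":0,"grip":-1}]' 60
python3 -m crank '[{"dx":0,"dy":0,"dz":-0.001,"twist":0,"grip":-1},{"dx":0,"dy":0,"dz":-0.002,"twist":0,"grip":-1},{"dx":0,"dy":0,"dz":-0.003,"twist":0,"grip":-1},{"dx":0,"dy":0,"dz":-0.004,"twist":0,"grip":-1},{"dx":0,"dy":0,"dz":-0.004,"twist":0,"grip":-1}]' 60
```

```text
t: 10.43
eef_pos: [0.4198, 0.3317, 0.1304]
ee_rot: [-3.14, -0.002, 0.315]
force: [-0.3, 0.4, -8.0]
width: 0.0508
gripper_force: 60.0
t: 10.85
eef_pos: [0.4195, 0.3312, 0.1266]
ee_rot: [-3.141, -0.001, 0.315]
force: [-0.6, 0.4, -7.4]
width: 0.051
gripper_force: 60.0
```

```bash
python3 -m crank '[{"dx":0,"dy":0,"dz":-0.001,"twist":0,"grip":-1},{"dx":0,"dy":0,"dz":-0.002,"twist":0,"grip":-1},{"dx":0,"dy":0,"dz":-0.003,"twist":0,"grip":-1},{"dx":0,"dy":0,"dz":-0.003,"twist":0,"grip":-1},{"dx":0,"dy":0,"dz":-0.003,"twist":0,"grip":-1}]' 60
python3 -m crank '[{"dx":0,"dy":0,"dz":-0.001,"twist":0,"grip":-1},{"dx":0,"dy":0,"dz":-0.002,"twist":0,"grip":-1},{"dx":0,"dy":0,"dz":-0.002,"twist":0,"grip":-1},{"dx":0,"dy":0,"dz":-0.002,"twist":0,"grip":-1},{"dx":0,"dy":0,"dz":-0.002,"twist":0,"grip":-1}]' 60
```

```text
t: 11.27
eef_pos: [0.4191, 0.3309, 0.1234]
ee_rot: [-3.141, -0.0, 0.315]
force: [-3.7, -0.4, -2.5]
width: 0.0515
gripper_force: 60.0
t: 11.68
eef_pos: [0.4188, 0.3308, 0.123]
ee_rot: [-3.141, -0.0, 0.315]
force: [-13.0, -4.0, 13.8]
width: 0.0516
gripper_force: 60.0
```

```bash
python3 -m crank '[{"dx":0,"dy":0,"dz":0.001,"twist":0,"grip":-1},{"dx":0,"dy":0,"dz":0.001,"twist":0,"grip":-0.1},{"dx":0,"dy":0,"dz":0.001,"twist":0,"grip":0.3},{"dx":0,"dy":0,"dz":0.001,"twist":0,"grip":1},{"dx":0,"dy":0,"dz":0.001,"twist":0,"grip":1}]' 5
python3 -m crank '[{"dx":0,"dy":0,"dz":0,"twist":0,"grip":1},{"dx":0,"dy":0,"dz":0,"twist":0,"grip":1},{"dx":0,"dy":0,"dz":0,"twist":0,"grip":1},{"dx":0,"dy":0,"dz":0,"twist":0,"grip":1},{"dx":0,"dy":0,"dz":0,"twist":0,"grip":1}]'
python3 -m crank '[{"dx":0,"dy":0,"dz":0.015,"twist":0,"grip":1},{"dx":0,"dy":0,"dz":0.035,"twist":0,"grip":1},{"dx":0,"dy":0,"dz":0.06,"twist":0,"grip":1},{"dx":0,"dy":0,"dz":0.085,"twist":0,"grip":1},{"dx":0,"dy":0,"dz":0.11,"twist":0,"grip":1}]'
python3 -m crank '[{"dx":0.002,"dy":-0.03,"dz":0,"twist":-2,"grip":1},{"dx":0.004,"dy":-0.07,"dz":0,"twist":-4,"grip":1},{"dx":0.006,"dy":-0.11,"dz":0,"twist":-6,"grip":1},{"dx":0.01,"dy":-0.15,"dz":0,"twist":-8,"grip":1},{"dx":0.014,"dy":-0.19,"dz":0,"twist":-10,"grip":1}]'
python3 - <<'E'
from h import *
I={n:arm.grab_frame(n)[:,:,::-1].copy() for n in("scene","top")}
for n in I: cv2.imwrite(f"pics/{n}4.png",I[n])
C={n:arm.get_calibration(n) for n in I};R={}
for n,(u,v) in dict(scene=(486,160),top=(203,272)).items():
    H,S,V=cv2.split(cv2.cvtColor(I[n],cv2.COLOR_BGR2HSV));m=(H>=15)&(H<=26)&(S>(125 if n=="top" else 90))&(V>70)
    w=np.zeros_like(m);w[v-40:v+41,u-40:u+41]=1;print(n,[(b[0],b[1].round(1)) for b in blobs(m&w,25)])
a=cv2.resize(I["scene"][120:280,420:540],(450,600),interpolation=cv2.INTER_CUBIC);b=cv2.resize(I["top"][190:300,150:214],(349,600),interpolation=cv2.INTER_CUBIC)
cv2.imwrite("pics/c4.png",np.hstack([a,b]))
E
```

```text
t: 12.1
eef_pos: [0.4201, 0.3316, 0.1227]
ee_rot: [-3.141, -0.002, 0.315]
force: [0.5, 0.0, 0.7]
width: 0.0648
gripper_force: 0.0
t: 12.52
eef_pos: [0.4193, 0.3309, 0.122]
ee_rot: [3.142, -0.0, 0.315]
force: [-0.5, 0.5, 0.8]
width: 0.0872
gripper_force: 0.0
t: 12.93
eef_pos: [0.4191, 0.3307, 0.2332]
ee_rot: [3.141, 0.0, 0.315]
force: [1.0, 0.3, 0.3]
width: 0.0879
gripper_force: 0.0
t: 13.35
eef_pos: [0.4328, 0.1393, 0.2323]
ee_rot: [-3.141, -0.001, 0.139]
force: [0.5, 0.3, 0.4]
width: 0.0877
gripper_force: 0.0
scene [(np.int32(101), array([497.6, 146. ]))]
top []
```

View pics/c4.png

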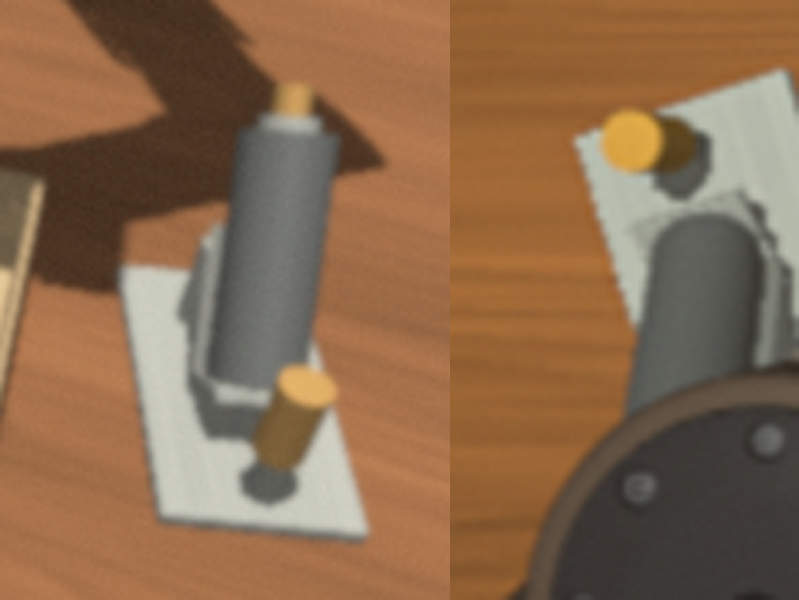

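```bash
python3 -m crank '[{"dx":0.003,"dy":-0.034,"dz":0,"twist":-1,"grip":1},{"dx":0.006,"dy":-0.068,"dz":0,"twist":-2,"grip":1},{"dx":0.009,"dy":-0.102,"dz":0,"twist":-3,"grip":1},{"dx":0.012,"dy":-0.136,"dz":0,"twist":-4,"grip":1},{"dx":0.015,"dy":-0.17,"dz":0,"twist":-5,"grip":1}]'
python3 -m crank '[{"dx":0.003,"dy":-0.034,"dz":0,"twist":-1,"grip":1},{"dx":0.006,"dy":-0.068,"dz":0,"twist":-2,"grip":1},{"dx":0.009,"dy":-0.102,"dz":0,"twist":-3,"grip":1},{"dx":0.012,"dy":-0.136,"dz":0,"twist":-4,"grip":1},{"dx":0.015,"dy":-0.17,"dz":0,"twist":-5,"grip":1}]'
python3 -m crank '[{"dx":0.003,"dy":-0.034,"dz":0,"twist":-1,"grip":1},{"dx":0.006,"dy":-0.068,"dz":0,"twist":-2,"grip":1},{"dx":0.009,"dy":-0.102,"dz":0,"twist":-3,"grip":1},{"dx":0.012,"dy":-0.136,"dz":0,"twist":-4,"grip":1},{"dx":0.014,"dy":-0.162,"dz":0,"twist":-4.3,"grip":1}]'
python3 - <<'E'
from h import *
s=arm.get_state();print(s["eef_pos"],s["ee_rot"])
I={n:arm.grab_frame(n)[:,:,::-1].copy() for n in("scene","top")}
C={n:arm.get_calibration(n) for n in I};R={}
for n,(u,v) in dict(scene=(498,146),top=(193,265)).items():
    H,S,V=cv2.split(cv2.cvtColor(I[n],cv2.COLOR_BGR2HSV));m=(H>=15)&(H<=26)&(S>(125 if n=="top" else 90))&(V>70)
    w=np.zeros_like(m);w[v-25:v+26,u-25:u+26]=1;b=blobs(m&w,25);print(n,[(x[0],x[1].round(1)) for x in b]);R[n]=ray(C[n],b[0][1])
p,e=tri(R["scene"],R["top"]);print(p,e)
a=np.radians(18);M=np.array([[np.cos(a),-np.sin(a),0],[np.sin(a),np.cos(a),0],[0,0,1]])
br=np.array([.5416,.3712,0]);print("rel burner (stand frame)",M.T@(p-br)+[.088,0,0])
cv2.imwrite("pics/top5.png",I["top"])
E
```

```text
t: 13.87
eef_pos: [0.4483, -0.0303, 0.2324]
ee_rot: [-3.141, -0.001, 0.053]
force: [1.2, 0.8, 0.9]
width: 0.0876
gripper_force: 0.0
t: 14.28
eef_pos: [0.4634, -0.2007, 0.2322]
ee_rot: [3.142, -0.001, -0.035]
force: [1.0, 0.0, 0.8]
width: 0.0875
gripper_force: 0.0
t: 14.7
eef_pos: [0.4774, -0.3634, 0.2317]
ee_rot: [3.141, 0.0, -0.111]
force: [1.4, 0.4, 0.3]
width: 0.0877
gripper_force: 0.0
[ 0.4774 -0.3634  0.2317] [ 3.1414  0.0003 -0.1109]
scene [(np.int32(89), array([498., 146.]))]
top [(np.int32(87), array([190.8, 277.6]))]
[0.3957 0.3225 0.1638] [np.float64(8.807968994311476e-05), np.float64(8.807968994299128e-05)]
rel burner (stand frame) [-0.0658 -0.0012  0.1638]
```

```bash
python3 -m crank '[{"dx":0,"dy":0,"dz":-0.03,"twist":0,"grip":1},{"dx":0,"dy":0,"dz":-0.06,"twist":0,"grip":1},{"dx":0,"dy":0,"dz":-0.085,"twist":0,"grip":1},{"dx":0,"dy":0,"dz":-0.1,"twist":0,"grip":0.6},{"dx":0,"dy":0,"dz":-0.112,"twist":0,"grip":0.4}]'
python3 -m crank '[{"dx":0,"dy":0,"dz":0,"twist":0,"grip":-1},{"dx":0,"dy":0,"dz":0,"twist":0,"grip":-1},{"dx":0,"dy":0,"dz":0,"twist":0,"grip":-1},{"dx":0,"dy":0,"dz":0,"twist":0,"grip":-1},{"dx":0,"dy":0,"dz":0,"twist":0,"grip":-1}]' 60
python3 -m crank '[{"dx":0,"dy":0,"dz":0,"twist":0,"grip":-1},{"dx":0,"dy":0,"dz":0,"twist":0,"grip":-1},{"dx":0,"dy":0,"dz":0.008,"twist":0,"grip":-1},{"dx":0,"dy":0,"dz":0.016,"twist":0,"grip":-1},{"dx":0,"dy":0,"dz":0.025,"twist":0,"grip":-1}]' 60
python3 -m crank '[{"dx":0,"dy":0,"dz":0,"twist":0,"grip":-1},{"dx":0,"dy":0,"dz":0,"twist":0,"grip":-1},{"dx":0,"dy":0,"dz":0,"twist":0,"grip":-1},{"dx":0,"dy":0,"dz":0,"twist":0,"grip":-1},{"dx":0,"dy":0,"dz":0,"twist":0,"grip":-1}]' 60
python3 - <<'E'
from h import *
f=[]
for i in range(6):
    f.append(arm.get_state()["force"][2]);arm.grab_frame("scene")
print(np.round(f,1),np.mean(f))
E
```

```text
t: 15.22
eef_pos: [0.4766, -0.3602, 0.118]
ee_rot: [-3.141, 0.002, -0.109]
force: [-0.2, 0.5, -0.0]
width: 0.0795
gripper_force: 0.0
t: 15.63
eef_pos: [0.478, -0.3612, 0.1213]
ee_rot: [3.141, -0.002, -0.109]
force: [1.0, 1.3, 2.6]
width: 0.0514
gripper_force: 60.0
t: 16.05
eef_pos: [0.4766, -0.361, 0.1453]
ee_rot: [-3.141, 0.001, -0.11]
force: [0.6, 0.1, -3.4]
width: 0.0516
gripper_force: 60.0
t: 16.47
eef_pos: [0.4769, -0.361, 0.1446]
ee_rot: [-3.141, 0.001, -0.11]
force: [0.1, 0.3, -2.5]
width: 0.051
gripper_force: 60.0
[-2.5 -4.  -3.4 -3.4 -3.3 -3.4] -3.3199733694157065
```

```bash
python3 -m crank '[{"dx":0,"dy":0,"dz":0.03,"twist":0,"grip":-1},{"dx":0,"dy":0,"dz":0.06,"twist":0,"grip":-1},{"dx":0,"dy":0,"dz":0.09,"twist":0,"grip":-1},{"dx":0,"dy":0,"dz":0.12,"twist":0,"grip":-1},{"dx":0,"dy":0,"dz":0.155,"twist":0,"grip":-1}]' 60
python3 -m crank '[{"dx":0.006,"dy":0.032,"dz":0,"twist":0.8,"grip":-1},{"dx":0.012,"dy":0.066,"dz":0,"twist":1.6,"grip":-1},{"dx":0.018,"dy":0.1,"dz":0,"twist":2.4,"grip":-1},{"dx":0.024,"dy":0.134,"dz":0,"twist":3.2,"grip":-1},{"dx":0.03,"dy":0.17,"dz":0,"twist":4,"grip":-1}]' 60
python3 -m crank '[{"dx":0.006,"dy":0.034,"dz":0,"twist":0.8,"grip":-1},{"dx":0.012,"dy":0.068,"dz":0,"twist":1.6,"grip":-1},{"dx":0.018,"dy":0.102,"dz":0,"twist":2.4,"grip":-1},{"dx":0.024,"dy":0.136,"dz":0,"twist":3.2,"grip":-1},{"dx":0.03,"dy":0.17,"dz":0,"twist":4,"grip":-1}]' 60
python3 -m crank '[{"dx":0.006,"dy":0.034,"dz":0,"twist":0.8,"grip":-1},{"dx":0.012,"dy":0.068,"dz":0,"twist":1.6,"grip":-1},{"dx":0.018,"dy":0.102,"dz":0,"twist":2.4,"grip":-1},{"dx":0.024,"dy":0.136,"dz":0,"twist":3.2,"grip":-1},{"dx":0.028,"dy":0.16,"dz":0,"twist":4.3,"grip":-1}]' 60
python3 -m crank '[{"dx":0,"dy":0,"dz":-0.03,"twist":0,"grip":-1},{"dx":0,"dy":0,"dz":-0.06,"twist":0,"grip":-1},{"dx":0,"dy":0,"dz":-0.09,"twist":0,"grip":-1},{"dx":0,"dy":0,"dz":-0.11,"twist":0,"grip":-1},{"dx":0,"dy":0,"dz":-0.12,"twist":0,"grip":-1}]' 60
python3 - <<'E'
from h import *
s=arm.get_state();print(s["eef_pos"],s["ee_rot"],s["force"])
a=cv2.resize(arm.grab_frame("wrist")[:,:,::-1],(400,250));b=cv2.resize(arm.grab_frame("scene")[70:320,250:560,::-1],(400,323))
cv2.imwrite("pics/c6.png",np.hstack([b,cv2.copyMakeBorder(a,0,73,0,0,cv2.BORDER_CONSTANT)]))
E
```

```text
t: 17.18
eef_pos: [0.4766, -0.3607, 0.3006]
ee_rot: [-3.141, 0.002, -0.109]
force: [0.7, -0.9, -3.8]
width: 0.0513
gripper_force: 60.0
t: 17.6
eef_pos: [0.507, -0.1898, 0.3002]
ee_rot: [-3.142, -0.0, -0.04]
force: [1.2, -0.6, -3.0]
width: 0.0508
gripper_force: 60.0
t: 18.02
eef_pos: [0.5371, -0.0194, 0.3003]
ee_rot: [-3.141, -0.001, 0.031]
force: [1.5, -0.4, -3.1]
width: 0.0511
gripper_force: 60.0
t: 18.43
eef_pos: [0.5653, 0.1416, 0.2999]
ee_rot: [-3.141, -0.0, 0.107]
force: [0.1, -0.2, -3.4]
width: 0.0512
gripper_force: 60.0
t: 18.85
eef_pos: [0.5635, 0.1383, 0.1768]
ee_rot: [3.14, 0.005, 0.105]
force: [-0.7, -0.2, -3.2]
width: 0.0512
gripper_force: 60.0
[0.5635 0.1383 0.1768] [3.1402 0.0045 0.105 ] [-0.6532 -0.164  -3.1966]
```

View pics/c6.png

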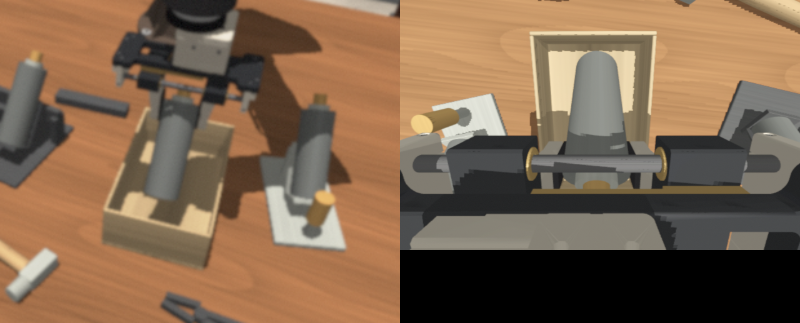

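```bash
python3 -m crank '[{"dx":0,"dy":0,"dz":-0.02,"twist":0,"grip":-1},{"dx":0,"dy":0,"dz":-0.04,"twist":0,"grip":-1},{"dx":0,"dy":0,"dz":-0.055,"twist":0,"grip":-1},{"dx":0,"dy":0,"dz":-0.065,"twist":0,"grip":-1},{"dx":0,"dy":0,"dz":-0.07,"twist":0,"grip":-1}]' 60
python3 -m crank '[{"dx":0,"dy":0,"dz":-0.001,"twist":0,"grip":-1},{"dx":0,"dy":0,"dz":-0.002,"twist":0,"grip":-1},{"dx":0,"dy":0,"dz":-0.003,"twist":0,"grip":-1},{"dx":0,"dy":0,"dz":-0.003,"twist":0,"grip":1},{"dx":0,"dy":0,"dz":-0.003,"twist":0,"grip":1}]' 60
python3 -m crank '[{"dx":0,"dy":0,"dz":0,"twist":0,"grip":1},{"dx":0,"dy":0,"dz":0,"twist":0,"grip":1},{"dx":0,"dy":0,"dz":0,"twist":0,"grip":1},{"dx":0,"dy":0,"dz":0,"twist":0,"grip":1},{"dx":0,"dy":0,"dz":0,"twist":0,"grip":1}]'
python3 -m crank '[{"dx":0,"dy":0,"dz":0.02,"twist":0,"grip":1},{"dx":0,"dy":0,"dz":0.04,"twist":0,"grip":1},{"dx":0,"dy":0,"dz":0.06,"twist":0,"grip":1},{"dx":0,"dy":0,"dz":0.09,"twist":0,"grip":1},{"dx":0,"dy":0,"dz":0.12,"twist":0,"grip":1}]'
```

```text
t: 19.37
eef_pos: [0.5657, 0.139, 0.1102]
ee_rot: [-3.142, -0.0, 0.105]
force: [0.4, -0.1, -4.2]
width: 0.0509
gripper_force: 60.0
t: 19.78
eef_pos: [0.5661, 0.1393, 0.1083]
ee_rot: [-3.141, -0.002, 0.106]
force: [-0.5, 0.6, -0.3]
width: 0.0595
gripper_force: 0.0
t: 20.2
eef_pos: [0.5653, 0.1389, 0.1072]
ee_rot: [-3.142, -0.0, 0.105]
force: [-0.5, 0.6, -0.5]
width: 0.0866
gripper_force: 0.0
t: 20.62
eef_pos: [0.5647, 0.1386, 0.2277]
ee_rot: [3.141, 0.001, 0.105]
force: [0.1, 0.1, 0.0]
width: 0.0877
gripper_force: 0.0
```

```bash
python3 -m crank '[{"dx":-0.018,"dy":0.024,"dz":0,"twist":2,"grip":1},{"dx":-0.036,"dy":0.048,"dz":0,"twist":4,"grip":1},{"dx":-0.054,"dy":0.072,"dz":0,"twist":6,"grip":1},{"dx":-0.072,"dy":0.096,"dz":0,"twist":8,"grip":1},{"dx":-0.09,"dy":0.12,"dz":0,"twist":10,"grip":1}]'
python3 -m crank '[{"dx":-0.018,"dy":0.024,"dz":0,"twist":1,"grip":1},{"dx":-0.036,"dy":0.048,"dz":0,"twist":2,"grip":1},{"dx":-0.056,"dy":0.072,"dz":0,"twist":2,"grip":1},{"dx":-0.056,"dy":0.072,"dz":0,"twist":2,"grip":1},{"dx":-0.056,"dy":0.072,"dz":0,"twist":2,"grip":1}]'
python3 - <<'E'
from h import *
s=arm.get_state();print(s["eef_pos"],s["ee_rot"]);w=arm.grab_frame("wrist")[:,:,::-1];cv2.imwrite("pics/w7.png",w)
b=arm.grab_frame("scene")[:,:,::-1];cv2.imwrite("pics/s7.png",b)
z=cv2.resize(w[60:230,230:400],(520,520),interpolation=cv2.INTER_CUBIC);c=cv2.resize(b[140:290,320:445],(280,336));
cv2.imwrite("pics/c7.png",np.hstack([z,cv2.copyMakeBorder(c,0,184,0,0,cv2.BORDER_CONSTANT)]))
E
```

```text
t: 21.03
eef_pos: [0.4743, 0.2597, 0.2272]
ee_rot: [-3.141, -0.0, 0.281]
force: [-0.3, 0.6, 0.4]
width: 0.0876
gripper_force: 0.0
t: 21.45
eef_pos: [0.4183, 0.332, 0.2271]
ee_rot: [-3.142, -0.0, 0.318]
force: [0.8, -1.0, 0.6]
width: 0.0879
gripper_force: 0.0
[0.4183 0.332  0.2271] [-3.1415 -0.0001  0.3176]
```

View pics/c7.png

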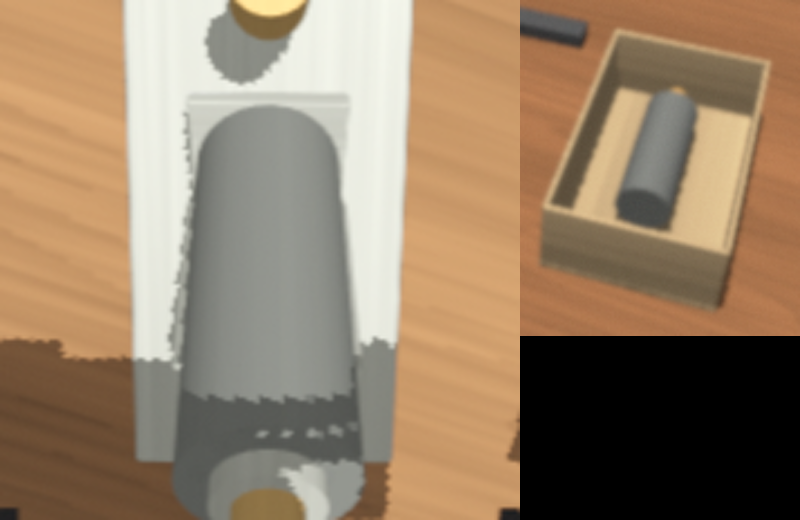

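```bash
python3 - <<'E'
from h import *
from scipy.spatial.transform import Rotation as Ro
c=arm.get_calibration("wrist");k=170/520
def run(tc,yaw,items):
    T=np.eye(4);R=Ro.from_euler("z",yaw).as_matrix();T[:3,:3]=R@np.diag([1,-1,-1.]);T[:3,3]=tc;T=T@c["tool_from_camera"]
    for n,u,z in items: print(n,(R.T@(plane(c,u,z,T)-tc))[:2])
f=lambda x,y:(230+x*k,60+y*k)
run([.4185,.3315,.2271],.3165,[("foot edge",f(268,97),.055),("rim apex",f(268,106),.0387+.0149),("collar front z(140)+16",f(268,450),.0387+.140*.819+.016*.574),("plate back L",f(136,460),.01),("burner",f(268,-5),.095)])
# rack slot a in w1 (tcp .5021,-.1441,.2265)
run([.5021,-.1441,.2265],-.1112,[("a rim apex",(317,91),.0367+.0149),("a foot edge",(317,87),.053),("a collar front",(316,203),.0367+.140*.819+.016*.574)])
E
```

```text
foot edge [ 0.0932 -0.0025]
rim apex [ 0.0904 -0.0025]
collar front z(140)+16 [-0.0004 -0.0014]
plate back L [-0.0506  0.0534]
burner [ 0.1183 -0.002 ]
a rim apex [ 0.0941 -0.0018]
a foot edge [ 0.098  -0.0018]
a collar front [ 0.0025 -0.0002]
```

```bash
python3 -c "
from station import arm
print(arm.job_done())"
```

```text
the job is handed in; nothing more can be done
None
```

The job is handed in at about 22 s of the 72 s. By weight the middle-slot cartridge was full (7.6 N) and now sits home in the torch stand, the -y one was empty (3.3 N) and lies in the crate, and the +y one was part used (about 5.3 N) and is back home in its rack slot; the hammer, tongs and bar were not touched.

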